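Hold down the filter reset

ROBOT

A 6-joint arm with a two-finger parallel gripper is mounted at the origin on the work surface. World frame = base frame: x ahead of the robot, y to its left, z up, the work surface at z = 0. Lengths are in m, angles in rad, forces in N, time in s.
With the tool pointing down it reaches from about 0.25 to 0.8 m from the base axis. Payload 3.9 kg.
Tool frame: the origin (TCP) lies midway between the tips of the shut fingers; the grasp point (between the pads) lies 19 mm behind it; z points along the fingers, y is the line along which they close (so a half turn about z gives the same grasp; the last joint's range is limited). The gripper opens to 85 mm and grips with 20 to 120 N. Pads are 22 mm wide; open, the fingers measure 114 mm over their backs; the gripper's body (76 mm by 85 mm) begins 54 mm behind the grasp point. The pads swing forward as they close: fully open they stand 13 mm farther back than shut.
Start: joints at [1.261, 0.26, -0.138, 1.173, 0, 1.571], TCP at [0.16, 0.5, 0.231] pointing down, gripper open.
Joint ranges: [-2.78, 2.78], [-0.83, 1.72], [-1.28, 1.37], [-1.9, 2.12], [-1.57, 1.48], [-3.14, 3.14]. Speed limits (rad/s): [2.57, 2.57, 3.14, 3.14, 3.14, 3.14].

INTERFACE

Orientations are given as a 3x3 rotation matrix whose columns are the frame's x, y, z axes.
In Python, from workcell import * gives the robot as it stands. The module is installed in compiled form; this text tells all that it offers.
- The arm moves only by the shell command python3 -m creep 'ROWS'. ROWS is JSON, a list of rows, each an object of numbers: "hand": the opening in per cent of the stroke, from 0 (shut) to 100 (fully open); "dx", "dy", "dz": the shift along the world's x, y, z in cm; "ax", "ay", "az": the turn, a rotation vector about the world's x, y, z in rad. In form: [{"hand": .., "dx": .., "dy": .., "dz": .., "ax": .., "ay": .., "az": ..}, ...]. A call has 1 to 5 rows; each row shifts and turns the commanded pose from where the row before left it; what a row does not reach is not made up. A row lasts 1/12 s, in which the tool goes at most 41.7 mm and 7.16 degrees, less where a joint would pass 70% of its speed; a pose out of reach is approached as far as the arm can. A call with a gripper value outside its range is refused whole. The fingers move at their own pace and stop on an object; the grip force is fixed at half the most. Time passes only in rows, so rows that do not move let the fingers close. It gives the time, the measured TCP pose, the force, the opening and the grip force at its end, in the units of the state.
- get_state(): the state, without advancing time (a new reading comes with each control period).
- get_image(name): name is "side" or "top"; returns the picture (480x640x3 uint8, red, green, blue); there is no depth.
- camera_params(name): a dict with "vertical_fov" (degrees; the focal length in pixels is half the picture's height over the tangent of half this angle, whatever the lens; pixels are square), "cx", "cy" (the principal point, pixels), "k1" (the pictures are not rectified: a ray, as slopes to the right and down, at radius r is drawn at 1 + k1 r^2 times it, then the intrinsics apply), "world_to_cam" (4x4, takes a point from world to camera coordinates). Camera axes: x right, y up, looking along -z (the intrinsics and any distortion apply to the point x, -y, -z); pixel columns grow to the right and rows downward; lengths in m; the calibration is good to about 2 mm. A picture is of the moment at which its call begins. camera_params takes no time and is no camera call.
- close_job(): hands the job in; it is judged then, once.
The state is a dict: "time_s": time; "joint_positions": joint angles; "joint_velocities": joint speeds; "joint_torque": joint torques, N m; "tool_pos": TCP position; "eef_rot": TCP orientation; "contact_force": force on the tool from outside, world axes, zero at the start; "moment": the same for the moment, N m; "width": finger opening in m; "gripper_force": force on a finger pad.
Only numpy, scipy, OpenCV 4.12 (cv2) and the standard library are available. Lean on these libraries where they do the work, as an engineer would, in place of code of your own. Each camera call takes 0.05 s, during which the arm holds its last target. There are 200 camera calls.

TASK

The water filters have just been changed: pull the filter unit's tray out to its stop, then take the reset pin from its stand, reach it through the round hole in the tray's deck and push the recessed button down. Finish while holding the button fully down with the pin, the tray still fully out; do not let go. Leave the canister, the mug and the spare filter where they stand.

Things in the scene. Friction and masses are not known exactly. Their poses are not given: they have to be found in the camera images.
- unit_front (a point): Middle of the lower front edge of the filter unit, on the worktop. The unit is a low stainless-steel box, fixed, 240 deep (x, from this point to +0.240) x 240 wide (y, 120 to each side) x 125 high. Its front, with the tray, faces its own -x; all that belongs to it turns with its yaw. A fixed water spout 16 thick rises to 243 above the worktop at its back (210 behind the front, 80 to 165 to its -y side); the rest of its top is flat.
- tray (a joint): How far the tray is out of the unit, m: 0 shut, 0.140 at its stop; slides level along the unit's own -x. It may start up to 0.03 open. About 2.5 N of friction keeps it where it is left. The steel front panel is 228 wide and 100 high, its top 13 below the unit's top. The tray has a white deck 70 deep behind the front panel, deck top 108 above the worktop; behind the deck stand two white filter cartridges 64 across, no higher than 107 above the worktop.
- tray_handle (a point): Middle of the tray's handle: a level steel bar 12 thick and 120 long, parallel to the unit's y axis, 97 above the worktop (28 below the unit's top); its centre line is 45 in front of the tray's front face, joined to it by a stem at each end. It can be pinched from above with one finger behind it. Axes as the unit's; moves with the tray.
- reset_hole (a point): Centre of the mouth of the round reset hole in the deck's top, hole 14 across, straight down through the deck, 108 above the worktop; 95 behind the handle's centre line and 50 to the unit's +y side of the tray's middle. A rectangular slot (8 x 34) in the deck, 50 to the other side, is only a vent. Hidden under the unit's top while the tray is shut; moves with the tray.
- reset (a joint): How far the recessed black button is pressed, m: 0 released, 0.006 fully down; springs back. The button (its solid: reset_c0) is a flat disc 17 across under the deck, centred beneath the round hole, its top 20 below the hole's mouth when released. It starts to move at 1.5 N and takes 5 N to push fully down. Held at 0.004 or more it counts as down.
- pin: Reset pin, 60 g, 115 long, standing tip down in its stand: a steel shaft 6 across and 65 long, then a square dark wooden handle 18 x 18 and 50 tall. Origin at the tip, z up along the pin to the handle, x and y square to the handle's sides. Loose; friction and mass vary.
- pin_tip (a point): The pin's lower end, the flat end of the shaft.
- pin_grip (a point): Point on the pin's axis in the middle of the handle, 92 above the tip.
- stand: Fixed wooden block 50 x 50 x 70 high with a hole 9 across, 68 deep, in the middle of its top; origin at the centre of its underside. The pin's handle rests on the block's top, the shaft down the hole, so the pin must be lifted straight up 65 to come clear. It stands on either side of the unit's front.
- canister: Bystander: closed steel canister 88 across, 122 high, origin at the centre of its underside. Stands on the other side from the stand.
- mug: Bystander: white mug 80 across, 90 high, origin at the centre of its underside, handle to its +y.
- spare_filter: Bystander: white filter cartridge 64 across, 80 high and a neck to 92, origin at the centre of its underside.
Things that resemble listed ones, but are neither listed nor needed, are in the scene too. Leave any orange look-alike of the pin alone.

How it is judged:
On the way:
1. the tray is pulled out to its stop (value of joint tray above 0.132 m), for 0.2 s.
At the end, for the whole second after the job is handed in: The tray is out by at least 132 of its 140 mm, the reset button is down by at least 4 of its 6 mm, pushed by the pin with more than 1.5 N, the pin is gripped between the fingers and at rest (value of joint tray above 0.132 m and value of joint reset above 0.004 m and contact force between pin and reset_c0 above 1.5 N and contact force between the fingers and pin above 1 N and linear speed of pin below 0.03 m/s); the arm keeps its last pose, push and grip.
It fails at once if the steel canister is pushed more than 30 mm away or tipped (distance of canister from where it was at the start of the episode above 0.03 m or angle between canister's own z axis and vertical above 0.5 rad).
It fails at once if the mug is pushed more than 30 mm away or tipped (distance of mug from where it was at the start of the episode above 0.03 m or angle between mug's own z axis and vertical above 0.5 rad).
It fails at once if the spare filter is pushed more than 30 mm away or tipped (distance of spare_filter from where it was at the start of the episode above 0.03 m or angle between spare_filter's own z axis and vertical above 0.5 rad).
It also fails if it takes over 53 s, if anything falls off the work surface, if the arm or the gripper's body presses on something with over 40 N, if the wrist force passes 120 N, or if a joint passes its speed limit or range.

## Working session

There is one attempt and no reset: what is moved stays moved. The work goes in short steps, Python scripts to look and compute and a shell command to move; the robot and the scene stay as the last step left them, time stands still between calls to the robot, and variables do not carry over. Pictures are saved under pics/ and viewed, at most 13 in all, crops included, and the job is handed in when it is done.

```bash
mkdir -p pics; cat > h.py <<'E'
from workcell import *
import numpy as np, cv2
def K(n):
    p=camera_params(n); f=240/np.tan(np.radians(p["vertical_fov"])/2)
    return p,f
def ray(n,u,v):
    p,f=K(n); q=np.array([(u-p["cx"])/f,(v-p["cy"])/f]); s=q.copy()
    for _ in range(30): s=q/(1+p["k1"]*(s@s))
    M=np.array(p["world_to_cam"]); R=M[:3,:3]; c=-R.T@M[:3,3]
    d=R.T@np.array([s[0],-s[1],-1]); return c,d/np.linalg.norm(d)
def onz(n,u,v,z):
    c,d=ray(n,u,v); return c+d*(z-c[2])/d[2]
def proj(n,P):
    p,f=K(n); M=np.array(p["world_to_cam"]); x=M[:3,:3]@np.array(P)+M[:3,3]
    s=np.array([x[0],-x[1]])/-x[2]; s=s*(1+p["k1"]*(s@s)); return s*f+[p["cx"],p["cy"]]
def two(a,b,):
    (c1,d1),(c2,d2)=ray("top",*a),ray("side",*b)
    A=np.c_[d1,-d2]; t=np.linalg.lstsq(A,c2-c1,rcond=None)[0]
    p,q=c1+t[0]*d1,c2+t[1]*d2; return (p+q)/2,np.linalg.norm(p-q)
def snap(n,f,box=None,k=1):
    im=get_image(n); cv2.imwrite(f"pics/raw_{f}.png",im[...,::-1])
    if box: x0,y0,x1,y1=box; im=cv2.resize(im[y0:y1,x0:x1],None,fx=k,fy=k,interpolation=cv2.INTER_CUBIC)
    cv2.imwrite(f"pics/{f}.png",im[...,::-1])
E
python3 - <<'E'
from h import *
for n in("top","side"):
    snap(n,n+"0"); c,d=ray(n,320,240); print(n,c,d,K(n)[1],camera_params(n)["k1"])
s=get_state(); print(s["time_s"],s["tool_pos"],s["eef_rot"],s["width"])
E
```

```text
top [0.4218785  0.01840279 0.98325397] [ 2.02232026e-01 -3.19083399e-05 -9.79337637e-01] 504.9878555749955 -0.0835797127097561
side [ 0.28608044 -0.75403116  0.57700974] [ 0.33843624  0.79336044 -0.50600408] 485.4940280221442 -0.09500487378412176
0.1 [0.15988326 0.499453   0.23057316] [[-9.52398582e-01  3.04855253e-01 -4.64324013e-04]
 [ 3.04855604e-01  9.52397243e-01 -1.59780256e-03]
 [-4.48775944e-05 -1.66329667e-03 -9.99998616e-01]] 0.0853721779936803
```

View pics/top0.png

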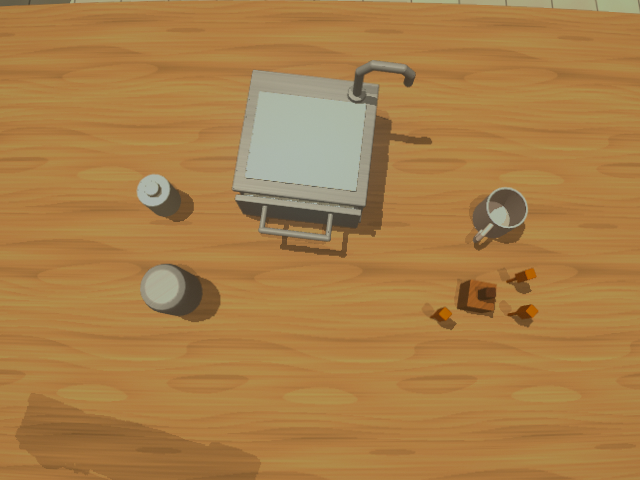

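View pics/side0.png

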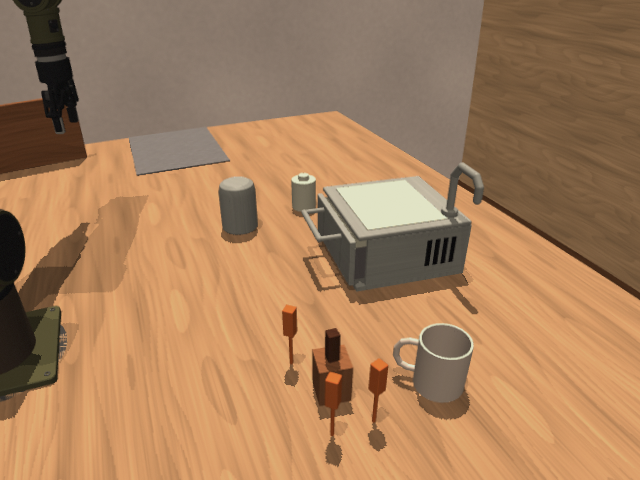

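The top view (+x up, +y left) shows the unit at about (305,140), with its handle bar running from (264,233) to (328,239). The canister is at (165,288), the spare filter at (155,190) and the mug at (500,210).

Pin candidates in the top view are the dark handle on the stand at (487,294) and orange pins at (443,314), (525,275) and (527,312). The dark wooden one standing in the block fits the description; I'll confirm it in a crop.

```bash
python3 - <<'E'
from h import *
t=cv2.imread("pics/raw_top0.png"); s=cv2.imread("pics/raw_side0.png")
a=cv2.resize(t[255:335,420:550],None,fx=4,fy=4,interpolation=cv2.INTER_CUBIC)
b=cv2.resize(s[295:445,270:400],None,fx=2,fy=2,interpolation=cv2.INTER_CUBIC)
c=cv2.resize(t[60:250,225:385],None,fx=3,fy=3,interpolation=cv2.INTER_CUBIC)[:570]
C=np.zeros((600,800,3),np.uint8); C[:320,:520]=a;cv2.imwrite("pics/c1.png",np.vstack([C[:320],]))
D=np.zeros((570,780,3),np.uint8); D[:,:480]=c; D[:300,500:760]=b; cv2.imwrite("pics/c2.png",D)
for i,(n,im) in enumerate((("top",t),("side",s))):
    h=cv2.cvtColor(im,cv2.COLOR_BGR2HSV)
    dk=((h[...,2]<70)).astype(np.uint8); 
    x0,y0,x1,y1=((470,280,500,305),(320,325,345,365))[i]
    m=np.zeros_like(dk); m[y0:y1,x0:x1]=dk[y0:y1,x0:x1]
    N,L,S,G=cv2.connectedComponentsWithStats(m)
    print(n,S[1:],G[1:])
    o=((h[...,0]<14)&(h[...,1]>215)&(h[...,2]>120)).astype(np.uint8)
    N,L,S,G=cv2.connectedComponentsWithStats(o); print([(*S[k],*G[k].round(1)) for k in range(1,N) if S[k,4]>60])
E
```

```text
top [[478 289  13  11  80]] [[482.1   294.725]]
[]
side [[325 333  15  30 356]] [[331.80337079 348.16011236]]
[]
```

View pics/c1.png

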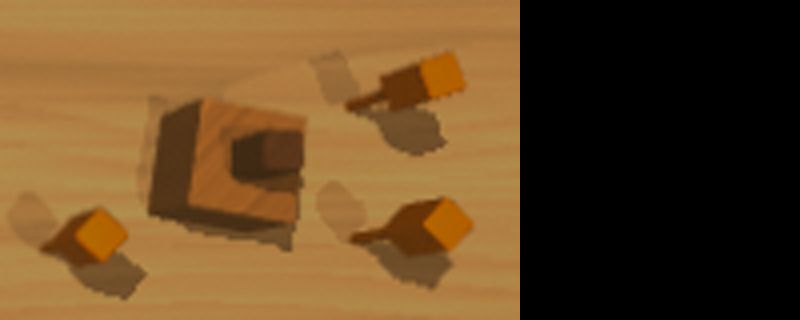

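View pics/c2.png

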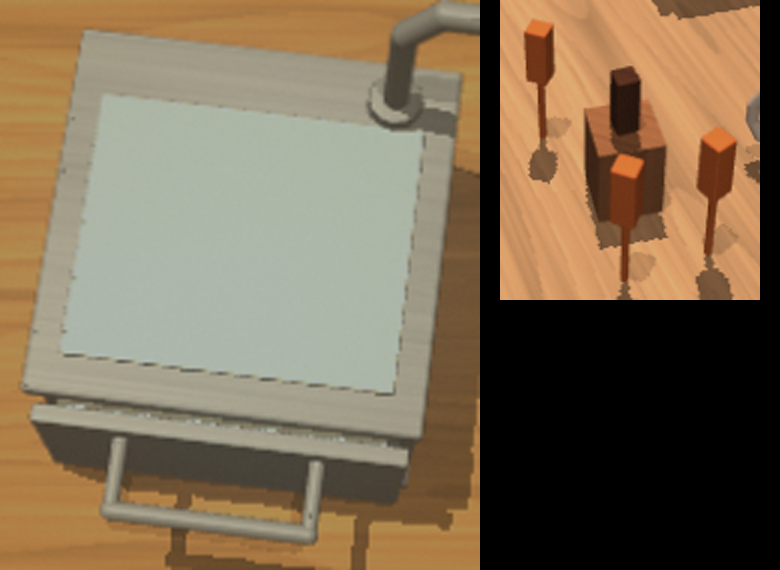

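The crop confirms it. The dark handle, top face at about (491,292.5) in the top view and (332.5,331.5) in the side view, sits in the wooden block. The orange pins stand free around it. The handle bar's middle is near (295,234.7).

```bash
python3 - <<'E'
from h import *
np.set_printoptions(precision=4,suppress=True)
C=[onz("top",u,v,.125) for u,v in((253,70.3),(378.7,84),(365.3,205.7),(232.7,190))]
print(np.array(C)); 
for i in range(4): d=C[(i+1)%4]-C[i]; print(np.linalg.norm(d),np.degrees(np.arctan2(d[1],d[0])))
a,b=onz("top",260.7,230.3,.097),onz("top",329,239,.097);d=b-a
print("bar",a,b,(a+b)/2,np.linalg.norm(d),np.degrees(np.arctan2(d[1],d[0])))
for uv in((491,292.5),(443+.2,314),(0,0)): pass
print("pin",onz("top",491,292.5,.12),two((491,292.5),(332.5,331.5)))
S=np.array([onz("top",u,v,.07) for u,v in((471.25,279.5),(496.5,285),(494,310.75),(467.5,306))]);print("stand",S.mean(0)); 
for i in range(4): d=S[(i+1)%4]-S[i]; print(np.linalg.norm(d),np.degrees(np.arctan2(d[1],d[0])))
print("can",onz("top",163,288,.122))
for u,v,a,b in((445,314,289,309),(530.5,273.7,379,365),(532,311,334,377)): print("orange",two((u,v),(a,b)))
print("mug",onz("top",507,207,.09))
E
```

```text
[[ 0.9237  0.146   0.125 ]
 [ 0.8975 -0.0896  0.125 ]
 [ 0.6613 -0.0611  0.125 ]
 [ 0.6887  0.1735  0.125 ]]
0.2370188482383788 -96.33879966396604
0.2378894031429019 173.1302978539803
0.23624078760019346 83.34474643697412
0.2365786783261561 -6.68333077270712
bar [0.6221 0.1251 0.097 ] [0.6068 0.0022 0.097 ] [0.6145 0.0637 0.097 ] 0.1237843518006045 -97.09214220963307
pin [ 0.5089 -0.2789  0.12  ] (array([ 0.5087, -0.2789,  0.1197]), np.float64(0.00046901668831978533))
stand [ 0.5089 -0.2796  0.07  ]
0.048058914609020426 -102.2026268275532
0.0478325990664903 171.188675747309
0.04970671843959651 79.82539862358509
0.0495227276341098 -10.79925636888571
can [0.5141 0.2877 0.122 ]
orange (array([ 0.4722, -0.1984,  0.112 ]), np.float64(0.0004055421540015643))
orange (array([ 0.5424, -0.3553,  0.1116]), np.float64(0.0013718516077616074))
orange (array([ 0.4771, -0.3532,  0.1132]), np.float64(0.00032220438299113667))
mug [ 0.6712 -0.3292  0.09  ]
```

```bash
for i in 1; do
python3 -m creep '[{"hand":45,"dx":2.3,"dy":-2.2,"dz":0,"ax":0,"ay":0,"az":-0.069},{"hand":45,"dx":2.3,"dy":-2.2,"dz":0,"ax":0,"ay":0,"az":-0.069},{"hand":45,"dx":2.3,"dy":-2.2,"dz":0,"ax":0,"ay":0,"az":-0.069},{"hand":45,"dx":2.3,"dy":-2.2,"dz":0,"ax":0,"ay":0,"az":-0.069},{"hand":45,"dx":2.3,"dy":-2.2,"dz":0,"ax":0,"ay":0,"az":-0.069}]'
python3 -m creep '[{"hand":45,"dx":2.3,"dy":-2.2,"dz":0,"ax":0,"ay":0,"az":-0.069},{"hand":45,"dx":2.3,"dy":-2.2,"dz":0,"ax":0,"ay":0,"az":-0.069},{"hand":45,"dx":2.3,"dy":-2.2,"dz":0,"ax":0,"ay":0,"az":-0.069},{"hand":45,"dx":2.3,"dy":-2.2,"dz":0,"ax":0,"ay":0,"az":-0.069},{"hand":45,"dx":2.3,"dy":-2.2,"dz":0,"ax":0,"ay":0,"az":-0.069}]'
python3 -m creep '[{"hand":45,"dx":2.3,"dy":-2.2,"dz":0,"ax":0,"ay":0,"az":-0.069},{"hand":45,"dx":2.3,"dy":-2.2,"dz":0,"ax":0,"ay":0,"az":-0.069},{"hand":45,"dx":2.3,"dy":-2.2,"dz":0,"ax":0,"ay":0,"az":-0.069},{"hand":45,"dx":2.3,"dy":-2.2,"dz":0,"ax":0,"ay":0,"az":-0.069},{"hand":45,"dx":2.3,"dy":-2.2,"dz":0,"ax":0,"ay":0,"az":-0.069}]'
done
```

```text
time_s: 0.52
tool_pos: [0.2755, 0.3886, 0.2309]
eef_rot: [[-0.791, 0.611, -0.001], [0.611, 0.791, -0.001], [-0.0, -0.001, -1.0]]
contact_force: [0.7, 1.3, 0.3]
width: 0.0382
gripper_force: 0.0
time_s: 0.93
tool_pos: [0.3907, 0.2785, 0.231]
eef_rot: [[-0.538, 0.843, -0.001], [0.843, 0.538, -0.0], [-0.0, -0.001, -1.0]]
contact_force: [0.2, -0.8, 0.5]
width: 0.0385
gripper_force: 0.0
time_s: 1.35
tool_pos: [0.5057, 0.1686, 0.2309]
eef_rot: [[-0.221, 0.975, -0.001], [0.975, 0.221, -0.0], [0.0, -0.001, -1.0]]
contact_force: [0.8, 0.0, 0.4]
width: 0.0388
gripper_force: 0.0
```

```bash

python3 -m creep '[{"hand":45,"dx":2.2,"dy":-2.1,"dz":0,"ax":0,"ay":0,"az":-0.068},{"hand":45,"dx":2.2,"dy":-2.1,"dz":0,"ax":0,"ay":0,"az":-0.068},{"hand":45,"dx":2.2,"dy":-2.1,"dz":0,"ax":0,"ay":0,"az":-0.068},{"hand":45,"dx":2.2,"dy":-2.1,"dz":0,"ax":0,"ay":0,"az":-0.068},{"hand":45,"dx":2.1,"dy":-2.1,"dz":0,"ax":0,"ay":0,"az":-0.068}]'
python3 -m creep '[{"hand":45,"dx":0,"dy":0,"dz":-3,"ax":0,"ay":0,"az":0},{"hand":45,"dx":0,"dy":0,"dz":-3,"ax":0,"ay":0,"az":0},{"hand":45,"dx":0,"dy":0,"dz":-2.5,"ax":0,"ay":0,"az":0},{"hand":45,"dx":0,"dy":0,"dz":-1,"ax":0,"ay":0,"az":0},{"hand":45,"dx":0,"dy":0,"dz":0,"ax":0,"ay":0,"az":0}]'
python3 - <<'E'
from h import *
snap("top","t1",(210,130,370,280),5)
print(get_state()["tool_pos"])
E
```

```text
time_s: 1.77
tool_pos: [0.6148, 0.0637, 0.2307]
eef_rot: [[0.117, 0.993, -0.001], [0.993, -0.117, -0.0], [-0.0, -0.001, -1.0]]
contact_force: [-0.4, 0.7, -1.0]
width: 0.0386
gripper_force: 0.0
time_s: 2.18
tool_pos: [0.6113, 0.0647, 0.1329]
eef_rot: [[0.114, 0.993, -0.007], [0.993, -0.114, -0.001], [-0.002, -0.007, -1.0]]
contact_force: [-0.4, 0.5, 0.1]
width: 0.0384
gripper_force: 0.0
[0.61287328 0.06492819 0.13515528]
```

View pics/t1.png

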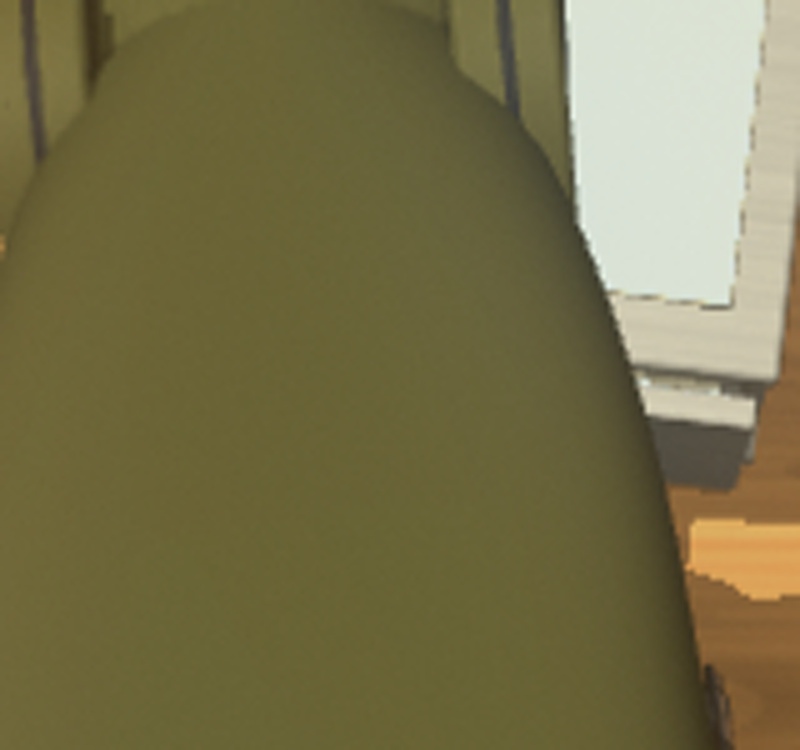

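The arm hides the handle in the top view; only the unit's right front corner shows, near (365,205) in the full picture. I'll descend slowly and watch the force.

```bash

python3 -m creep '[{"hand":45,"dx":0,"dy":0,"dz":-1,"ax":0,"ay":0,"az":0},{"hand":45,"dx":0,"dy":0,"dz":-1,"ax":0,"ay":0,"az":0},{"hand":45,"dx":0,"dy":0,"dz":-1,"ax":0,"ay":0,"az":0},{"hand":45,"dx":0,"dy":0,"dz":-0.5,"ax":0,"ay":0,"az":0},{"hand":45,"dx":0,"dy":0,"dz":0,"ax":0,"ay":0,"az":0}]'
python3 - <<'E'
from h import *
snap("side","s1",(260,150,420,280),5)
print(get_state()["tool_pos"],get_state()["contact_force"])
E
```

```text
time_s: 2.65
tool_pos: [0.613, 0.065, 0.0999]
eef_rot: [[0.114, 0.994, -0.002], [0.994, -0.114, -0.0], [-0.001, -0.002, -1.0]]
contact_force: [-0.8, 0.2, 1.1]
width: 0.0385
gripper_force: 0.0
[0.61339894 0.06498561 0.10058194] [ 0.64133044 -0.99156052  0.55945329]
```

View pics/s1.png

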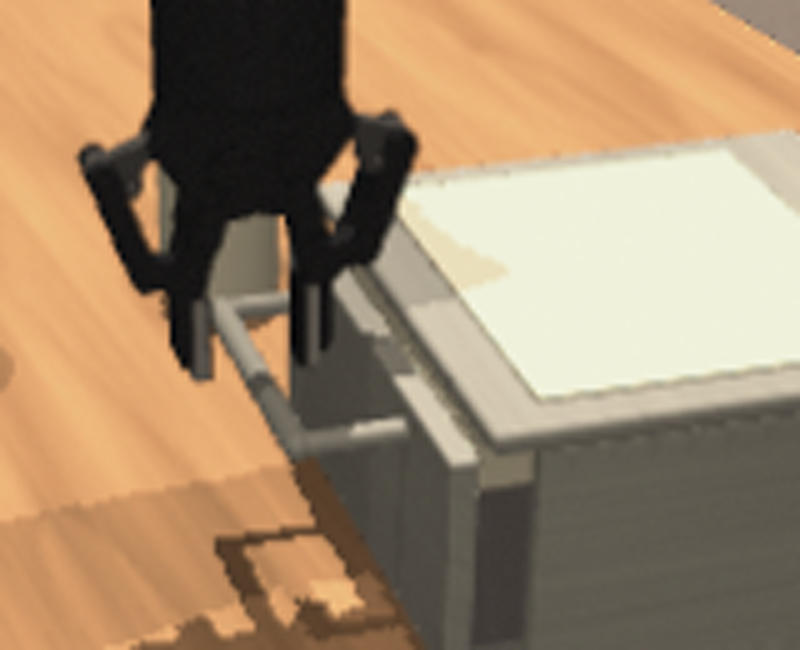

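The side view shows the fingers straddling the bar, front finger at crop (190,340) and rear finger at (310,330) between bar and panel.

```bash

python3 -m creep '[{"hand":45,"dx":0,"dy":0,"dz":-1,"ax":0,"ay":0,"az":0},{"hand":45,"dx":0,"dy":0,"dz":-1,"ax":0,"ay":0,"az":0},{"hand":10,"dx":0,"dy":0,"dz":0,"ax":0,"ay":0,"az":0},{"hand":5,"dx":0,"dy":0,"dz":0,"ax":0,"ay":0,"az":0},{"hand":0,"dx":0,"dy":0,"dz":0,"ax":0,"ay":0,"az":0}]'
python3 -m creep '[{"hand":0,"dx":0,"dy":0,"dz":0,"ax":0,"ay":0,"az":0},{"hand":0,"dx":0,"dy":0,"dz":0,"ax":0,"ay":0,"az":0},{"hand":0,"dx":-0.5,"dy":0.06,"dz":0,"ax":0,"ay":0,"az":0},{"hand":0,"dx":-1,"dy":0.12,"dz":0,"ax":0,"ay":0,"az":0}]'

```

```text
time_s: 3.12
tool_pos: [0.6138, 0.0648, 0.0807]
eef_rot: [[0.114, 0.993, -0.001], [0.993, -0.114, -0.0], [-0.0, -0.001, -1.0]]
contact_force: [0.9, -0.5, -4.9]
width: 0.0099
gripper_force: 58.4
time_s: 3.45
tool_pos: [0.6005, 0.0665, 0.0808]
eef_rot: [[0.114, 0.993, 0.002], [0.993, -0.114, -0.001], [-0.0, 0.002, -1.0]]
contact_force: [3.4, -0.9, -8.9]
width: 0.0096
gripper_force: 59.3
```

```bash

python3 -m creep '[{"hand":0,"dx":-1.5,"dy":0.18,"dz":0,"ax":0,"ay":0,"az":0},{"hand":0,"dx":-1.5,"dy":0.18,"dz":0,"ax":0,"ay":0,"az":0},{"hand":0,"dx":-1.5,"dy":0.18,"dz":0,"ax":0,"ay":0,"az":0},{"hand":0,"dx":-1.5,"dy":0.18,"dz":0,"ax":0,"ay":0,"az":0},{"hand":0,"dx":-1.5,"dy":0.18,"dz":0,"ax":0,"ay":0,"az":0}]'
python3 -m creep '[{"hand":0,"dx":-1,"dy":0.12,"dz":0,"ax":0,"ay":0,"az":0},{"hand":0,"dx":-0.5,"dy":0.06,"dz":0,"ax":0,"ay":0,"az":0},{"hand":0,"dx":-0.5,"dy":0.06,"dz":0,"ax":0,"ay":0,"az":0},{"hand":0,"dx":-0.5,"dy":0.06,"dz":0,"ax":0,"ay":0,"az":0}]'

```

```text
time_s: 3.87
tool_pos: [0.5234, 0.0757, 0.0807]
eef_rot: [[0.114, 0.993, 0.0], [0.993, -0.114, -0.0], [-0.0, 0.0, -1.0]]
contact_force: [4.2, 0.1, -10.7]
width: 0.0099
gripper_force: 59.1
time_s: 4.2
tool_pos: [0.4987, 0.0787, 0.0808]
eef_rot: [[0.114, 0.994, -0.0], [0.994, -0.114, -0.0], [-0.0, -0.0, -1.0]]
contact_force: [2.4, -0.6, -13.5]
width: 0.0097
gripper_force: 58.8
```

```bash

python3 -m creep '[{"hand":0,"dx":-0.4,"dy":0.05,"dz":0,"ax":0,"ay":0,"az":0},{"hand":0,"dx":-0.3,"dy":0.04,"dz":0,"ax":0,"ay":0,"az":0},{"hand":0,"dx":-0.3,"dy":0.04,"dz":0,"ax":0,"ay":0,"az":0}]'
python3 -m creep '[{"hand":0,"dx":-0.3,"dy":0.04,"dz":0,"ax":0,"ay":0,"az":0},{"hand":0,"dx":-0.2,"dy":0.02,"dz":0,"ax":0,"ay":0,"az":0},{"hand":0,"dx":-0.2,"dy":0.02,"dz":0,"ax":0,"ay":0,"az":0}]'

```

```text
time_s: 4.45
tool_pos: [0.4903, 0.0797, 0.0809]
eef_rot: [[0.114, 0.993, 0.002], [0.993, -0.114, -0.001], [-0.001, 0.003, -1.0]]
contact_force: [11.8, -2.7, -26.5]
width: 0.0097
gripper_force: 58.5
time_s: 4.7
tool_pos: [0.4904, 0.0797, 0.081]
eef_rot: [[0.115, 0.993, 0.014], [0.993, -0.115, -0.004], [-0.002, 0.015, -1.0]]
contact_force: [25.9, -5.4, -41.9]
width: 0.0098
gripper_force: 57.9
```

```bash

python3 -m creep '[{"hand":0,"dx":0.4,"dy":-0.05,"dz":0,"ax":0,"ay":0,"az":0},{"hand":0,"dx":0.2,"dy":-0.02,"dz":0,"ax":0,"ay":0,"az":0},{"hand":0,"dx":0,"dy":0,"dz":0,"ax":0,"ay":0,"az":0}]'
python3 -m creep '[{"hand":45,"dx":0,"dy":0,"dz":0,"ax":0,"ay":0,"az":0},{"hand":45,"dx":0,"dy":0,"dz":0,"ax":0,"ay":0,"az":0},{"hand":45,"dx":0,"dy":0,"dz":0,"ax":0,"ay":0,"az":0},{"hand":45,"dx":0,"dy":0,"dz":1,"ax":0,"ay":0,"az":0},{"hand":45,"dx":0,"dy":0,"dz":2,"ax":0,"ay":0,"az":0}]'

```

```text
time_s: 4.95
tool_pos: [0.4903, 0.0797, 0.0808]
eef_rot: [[0.114, 0.993, 0.003], [0.993, -0.114, -0.001], [-0.001, 0.003, -1.0]]
contact_force: [8.1, -1.5, -21.8]
width: 0.0097
gripper_force: 60.2
time_s: 5.37
tool_pos: [0.4864, 0.0802, 0.111]
eef_rot: [[0.113, 0.994, -0.003], [0.994, -0.113, -0.0], [-0.001, -0.003, -1.0]]
contact_force: [-0.0, -0.7, -0.4]
width: 0.0388
gripper_force: 0.0
```

```bash

python3 -m creep '[{"hand":50,"dx":0,"dy":0,"dz":4,"ax":0,"ay":0,"az":0},{"hand":50,"dx":0,"dy":0,"dz":4,"ax":0,"ay":0,"az":0},{"hand":50,"dx":0.2,"dy":-2,"dz":3,"ax":0,"ay":0,"az":0},{"hand":50,"dx":0.2,"dy":-3.5,"dz":1,"ax":0,"ay":0,"az":0},{"hand":50,"dx":0.2,"dy":-3.8,"dz":0,"ax":0,"ay":0,"az":0}]'
python3 -m creep '[{"hand":50,"dx":0.2,"dy":-3.8,"dz":0,"ax":0,"ay":0,"az":0},{"hand":50,"dx":0.2,"dy":-3.8,"dz":0,"ax":0,"ay":0,"az":0},{"hand":50,"dx":0.2,"dy":-3.8,"dz":0,"ax":0,"ay":0,"az":0},{"hand":50,"dx":0.3,"dy":-3.8,"dz":0,"ax":0,"ay":0,"az":0},{"hand":50,"dx":0.3,"dy":-3.8,"dz":0,"ax":0,"ay":0,"az":0}]'
python3 -m creep '[{"hand":50,"dx":0.3,"dy":-3.8,"dz":0,"ax":0,"ay":0,"az":0},{"hand":50,"dx":0.2,"dy":-3.0,"dz":0,"ax":0,"ay":0,"az":0},{"hand":50,"dx":0,"dy":-0.8,"dz":0,"ax":0,"ay":0,"az":0},{"hand":50,"dx":0,"dy":0,"dz":0,"ax":0,"ay":0,"az":0}]'
python3 - <<'E'
from h import *
print(get_state()["tool_pos"])
im=get_image("side"); cv2.imwrite("pics/raw_s2.png",im[...,::-1])
im=get_image("top"); cv2.imwrite("pics/raw_t2.png",im[...,::-1])
cv2.imwrite("pics/t2.png",cv2.resize(im[60:330,220:540],None,fx=2.2,fy=2.2,interpolation=cv2.INTER_CUBIC)[...,::-1])
E
```

```text
time_s: 5.78
tool_pos: [0.4969, -0.0126, 0.2368]
eef_rot: [[0.11, 0.994, 0.01], [0.994, -0.11, 0.0], [0.001, 0.01, -1.0]]
contact_force: [1.9, -0.3, -0.0]
width: 0.0431
gripper_force: 0.0
time_s: 6.2
tool_pos: [0.506, -0.2045, 0.233]
eef_rot: [[0.114, 0.994, 0.002], [0.994, -0.114, -0.0], [-0.0, 0.002, -1.0]]
contact_force: [0.5, -0.4, 0.1]
width: 0.0428
gripper_force: 0.0
time_s: 6.53
tool_pos: [0.5111, -0.2809, 0.2321]
eef_rot: [[0.117, 0.993, 0.002], [0.993, -0.117, -0.001], [-0.001, 0.002, -1.0]]
contact_force: [0.7, 0.0, 0.6]
width: 0.0428
gripper_force: 0.0
[ 0.51110638 -0.28094308  0.23212676]
```

View pics/t2.png

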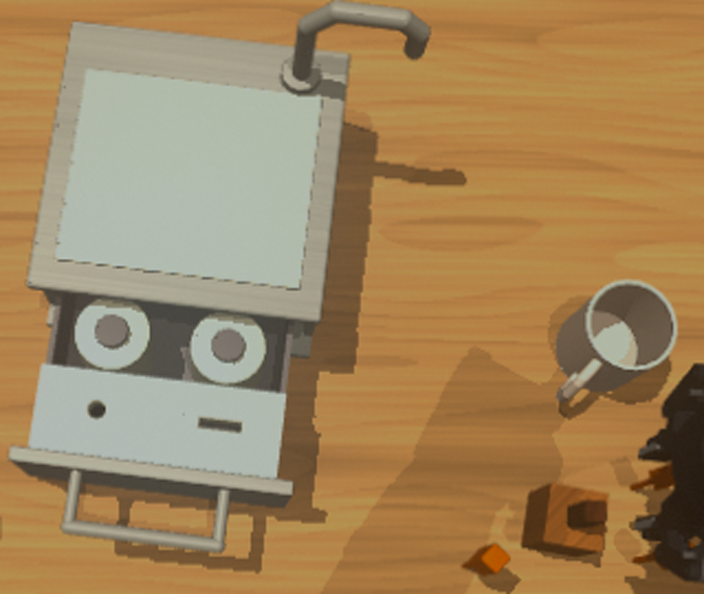

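The tray is out, with the round hole at (263.6,246) in full-picture pixels and the slot at (320,253) to its right. The dark pin is undisturbed in the stand at (487,293).

```bash

python3 - <<'E'
from h import *
np.set_printoptions(precision=4,suppress=True)
im=cv2.imread("pics/raw_t2.png"); g=cv2.cvtColor(im,cv2.COLOR_BGR2GRAY)
r=g[238:255,254:274]; print(r[::2,::2])
m=(r<130).astype(np.uint8); N,L,S,G=cv2.connectedComponentsWithStats(m)
for k in range(1,N):
    u,v=G[k]+[254,238]; print(S[k],u,v,onz("top",u,v,.108))
ux=np.array([np.cos(np.radians(-6.6)),np.sin(np.radians(-6.6)),0]);uy=np.array([-ux[1],ux[0],0])
a,b=[onz("top",u/2.2+220,v/2.2+60,.097) for u,v in((66,527),(220,547))];print("bar",a,b); h=(a+b)/2; h[2]=.108
print("hole from bar",h,h+.095*ux+.05*uy)
g0=np.array([.4903,.0797,.108]); print(g0+.095*ux+.0*uy)
E
python3 -m creep '[{"hand":50,"dx":-0.2,"dy":0.2,"dz":-3,"ax":0,"ay":0,"az":0},{"hand":50,"dx":0,"dy":0,"dz":-3,"ax":0,"ay":0,"az":0},{"hand":50,"dx":0,"dy":0,"dz":-2,"ax":0,"ay":0,"az":0},{"hand":50,"dx":0,"dy":0,"dz":-1,"ax":0,"ay":0,"az":0},{"hand":50,"dx":0,"dy":0,"dz":0,"ax":0,"ay":0,"az":0}]'
python3 - <<'E'
from h import *
snap("side","s2",(260,260,420,400),4)
print(get_state()["tool_pos"])
E
```

```text
[[182 183 182 182 183 182 183 182 183 183]
 [183 182 182 183 182 182 183 182 183 183]
 [183 183 183 180 129 116 170 181 183 183]
 [183 183 182 113  80  63  71 180 183 182]
 [183 183 182  89  56  57  61 178 183 183]
 [183 183 182 133  58  55  73 183 182 183]
 [182 183 183 183 173 149 183 183 182 183]
 [182 183 183 182 182 182 183 183 183 183]
 [183 183 183 184 183 182 183 183 183 183]]
[ 6  4  8  8 52] 263.4230769230769 245.6346153846154 [0.5919 0.1182 0.108 ]
bar [0.4976 0.1405 0.097 ] [0.4824 0.0177 0.097 ]
hole from bar [0.49   0.0791 0.108 ] [0.5901 0.1179 0.108 ]
[0.5847 0.0688 0.108 ]
time_s: 7.05
tool_pos: [0.5074, -0.2741, 0.1394]
eef_rot: [[0.112, 0.994, -0.004], [0.994, -0.112, 0.003], [0.002, -0.005, -1.0]]
contact_force: [-0.4, -0.1, 0.7]
width: 0.043
gripper_force: 0.0
[ 0.50856891 -0.27507202  0.14109663]
```

View pics/s2.png

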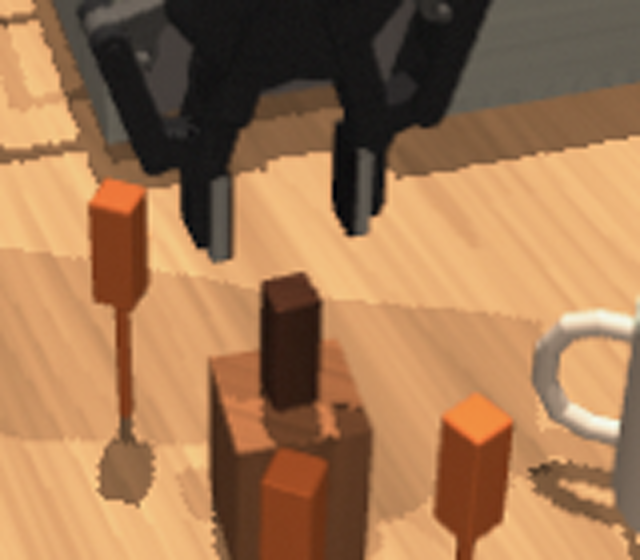

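The fingers (crop (220,220) and (360,190)) are well placed either side of the dark handle at (290,340). The y offset needs −0.4 cm.

```bash

python3 -m creep '[{"hand":50,"dx":0,"dy":-0.4,"dz":-1.5,"ax":0,"ay":0,"az":0},{"hand":50,"dx":0,"dy":0,"dz":-1.5,"ax":0,"ay":0,"az":0},{"hand":50,"dx":0,"dy":0,"dz":-1.5,"ax":0,"ay":0,"az":0},{"hand":50,"dx":0,"dy":0,"dz":-1,"ax":0,"ay":0,"az":0},{"hand":50,"dx":0,"dy":0,"dz":0,"ax":0,"ay":0,"az":0}]'
python3 -m creep '[{"hand":25,"dx":0,"dy":0,"dz":0,"ax":0,"ay":0,"az":0},{"hand":10,"dx":0,"dy":0,"dz":0,"ax":0,"ay":0,"az":0},{"hand":0,"dx":0,"dy":0,"dz":0,"ax":0,"ay":0,"az":0},{"hand":0,"dx":0,"dy":0,"dz":0,"ax":0,"ay":0,"az":0},{"hand":0,"dx":0,"dy":0,"dz":0,"ax":0,"ay":0,"az":0}]'

```

```text
time_s: 7.52
tool_pos: [0.5087, -0.2801, 0.0858]
eef_rot: [[0.113, 0.994, -0.001], [0.994, -0.113, 0.001], [0.001, -0.001, -1.0]]
contact_force: [-0.5, -0.6, 0.4]
width: 0.0426
gripper_force: 0.0
time_s: 7.93
tool_pos: [0.5101, -0.2812, 0.0877]
eef_rot: [[0.114, 0.994, 0.002], [0.994, -0.114, -0.001], [-0.001, 0.003, -1.0]]
contact_force: [-0.7, 0.9, 5.6]
width: 0.0173
gripper_force: 59.0
```

```bash

python3 -m creep '[{"hand":0,"dx":0,"dy":0,"dz":1,"ax":0,"ay":0,"az":0},{"hand":0,"dx":0,"dy":0,"dz":2,"ax":0,"ay":0,"az":0},{"hand":0,"dx":0,"dy":0,"dz":2,"ax":0,"ay":0,"az":0},{"hand":0,"dx":0,"dy":0,"dz":2,"ax":0,"ay":0,"az":0},{"hand":0,"dx":0,"dy":0,"dz":2,"ax":0,"ay":0,"az":0}]'
python3 -m creep '[{"hand":0,"dx":0,"dy":0,"dz":2,"ax":0,"ay":0,"az":0},{"hand":0,"dx":0,"dy":0,"dz":2,"ax":0,"ay":0,"az":0},{"hand":0,"dx":0,"dy":0,"dz":2,"ax":0,"ay":0,"az":0},{"hand":0,"dx":0,"dy":0,"dz":0.5,"ax":0,"ay":0,"az":0},{"hand":0,"dx":0,"dy":0,"dz":0,"ax":0,"ay":0,"az":0}]'

```

```text
time_s: 8.35
tool_pos: [0.5087, -0.2808, 0.1775]
eef_rot: [[0.114, 0.993, -0.001], [0.993, -0.114, 0.0], [-0.0, -0.001, -1.0]]
contact_force: [0.3, -0.2, -1.1]
width: 0.0171
gripper_force: 59.0
time_s: 8.77
tool_pos: [0.51, -0.2814, 0.2433]
eef_rot: [[0.114, 0.993, 0.003], [0.993, -0.114, -0.002], [-0.002, 0.004, -1.0]]
contact_force: [0.0, 0.3, -0.4]
width: 0.0171
gripper_force: 59.1
```

```bash

python3 -m creep '[{"hand":0,"dx":0.5,"dy":1.5,"dz":0,"ax":0,"ay":0,"az":0},{"hand":0,"dx":0.6,"dy":3,"dz":0,"ax":0,"ay":0,"az":0},{"hand":0,"dx":0.6,"dy":3,"dz":0,"ax":0,"ay":0,"az":0},{"hand":0,"dx":0.6,"dy":3,"dz":0,"ax":0,"ay":0,"az":0},{"hand":0,"dx":0.6,"dy":3,"dz":0,"ax":0,"ay":0,"az":0}]'
python3 -m creep '[{"hand":0,"dx":0.6,"dy":3,"dz":0,"ax":0,"ay":0,"az":0},{"hand":0,"dx":0.6,"dy":3,"dz":0,"ax":0,"ay":0,"az":0},{"hand":0,"dx":0.6,"dy":3,"dz":0,"ax":0,"ay":0,"az":0},{"hand":0,"dx":0.6,"dy":3,"dz":0,"ax":0,"ay":0,"az":0},{"hand":0,"dx":0.6,"dy":3,"dz":0,"ax":0,"ay":0,"az":0}]'
python3 -m creep '[{"hand":0,"dx":0.6,"dy":3,"dz":0,"ax":0,"ay":0,"az":0},{"hand":0,"dx":0.6,"dy":3,"dz":0,"ax":0,"ay":0,"az":0},{"hand":0,"dx":0.6,"dy":3,"dz":0,"ax":0,"ay":0,"az":0},{"hand":0,"dx":0.4,"dy":2.4,"dz":0,"ax":0,"ay":0,"az":0},{"hand":0,"dx":0,"dy":0,"dz":0,"ax":0,"ay":0,"az":0}]'
python3 -m creep '[{"hand":0,"dx":0,"dy":0,"dz":0,"ax":0,"ay":0,"az":0},{"hand":0,"dx":0,"dy":0,"dz":0,"ax":0,"ay":0,"az":0}]'
python3 - <<'E'
from h import *
t=get_state()["tool_pos"];print(t)
q=proj("side",[t[0],t[1],t[2]-.083]);h=proj("side",[.591,.118,.108]);print(q,h)
x,y=int(q[0]),int(q[1]); print(x-80,y-75)
snap("side","s3",(x-80,y-75,x+80,y+45),5)
E
```

```text
time_s: 9.18
tool_pos: [0.5371, -0.1445, 0.2395]
eef_rot: [[0.115, 0.993, -0.003], [0.993, -0.115, 0.001], [0.0, -0.003, -1.0]]
contact_force: [0.1, 1.2, -0.2]
width: 0.017
gripper_force: 59.1
time_s: 9.6
tool_pos: [0.5671, 0.0056, 0.2395]
eef_rot: [[0.114, 0.993, -0.003], [0.993, -0.114, -0.0], [-0.001, -0.003, -1.0]]
contact_force: [0.7, 0.5, -1.0]
width: 0.0169
gripper_force: 59.1
time_s: 10.02
tool_pos: [0.5898, 0.1225, 0.2391]
eef_rot: [[0.109, 0.994, -0.002], [0.994, -0.109, 0.002], [0.001, -0.003, -1.0]]
contact_force: [0.8, 1.3, -0.5]
width: 0.0171
gripper_force: 59.1
time_s: 10.18
tool_pos: [0.5892, 0.1177, 0.2399]
eef_rot: [[0.114, 0.994, -0.003], [0.994, -0.114, -0.001], [-0.001, -0.002, -1.0]]
contact_force: [0.1, -0.1, -0.5]
width: 0.0169
gripper_force: 59.1
[0.58919201 0.11774275 0.23991802]
[289.68719754 190.0659131 ] [291.10172334 210.86155316]
209 115
```

View pics/s3.png

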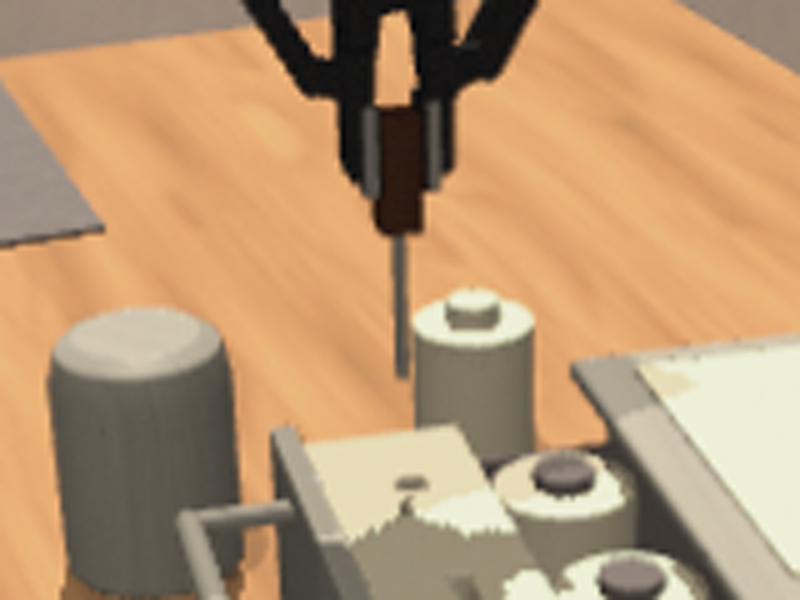

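The pin tip is at about (289.4,190.6) in side-view pixels, matching the prediction within 1 px. The hole is at about (291,211.6), also consistent. Next I correct x by +0.2 cm and descend slowly.

```bash

python3 -m creep '[{"hand":0,"dx":0.2,"dy":0,"dz":-1,"ax":0,"ay":0,"az":0},{"hand":0,"dx":0,"dy":0,"dz":-1,"ax":0,"ay":0,"az":0},{"hand":0,"dx":0,"dy":0,"dz":-1,"ax":0,"ay":0,"az":0},{"hand":0,"dx":0,"dy":0,"dz":-0.7,"ax":0,"ay":0,"az":0},{"hand":0,"dx":0,"dy":0,"dz":0,"ax":0,"ay":0,"az":0}]'
python3 -m creep '[{"hand":0,"dx":0,"dy":0,"dz":0,"ax":0,"ay":0,"az":0},{"hand":0,"dx":0,"dy":0,"dz":0,"ax":0,"ay":0,"az":0}]'
python3 - <<'E'
from h import *
t=get_state()["tool_pos"];print(t)
print(proj("side",[t[0],t[1],t[2]-.083]),two((263.4,245.6),(291,211.6)))
snap("side","s4",(251,155,331,225),8)
E
```

```text
time_s: 10.65
tool_pos: [0.5904, 0.1174, 0.2016]
eef_rot: [[0.114, 0.993, -0.005], [0.993, -0.114, -0.001], [-0.001, -0.004, -1.0]]
contact_force: [-0.8, 0.0, -1.3]
width: 0.0167
gripper_force: 59.1
time_s: 10.82
tool_pos: [0.5921, 0.1181, 0.2044]
eef_rot: [[0.114, 0.993, 0.0], [0.993, -0.114, 0.0], [0.0, 0.0, -1.0]]
contact_force: [0.5, 0.2, -1.2]
width: 0.0176
gripper_force: 59.1
[0.59213423 0.11813498 0.20440884]
[291.41040709 205.08727378] (array([0.59166471, 0.11861028, 0.10597895]), np.float64(0.0014040791899667538))
```

View pics/s4.png

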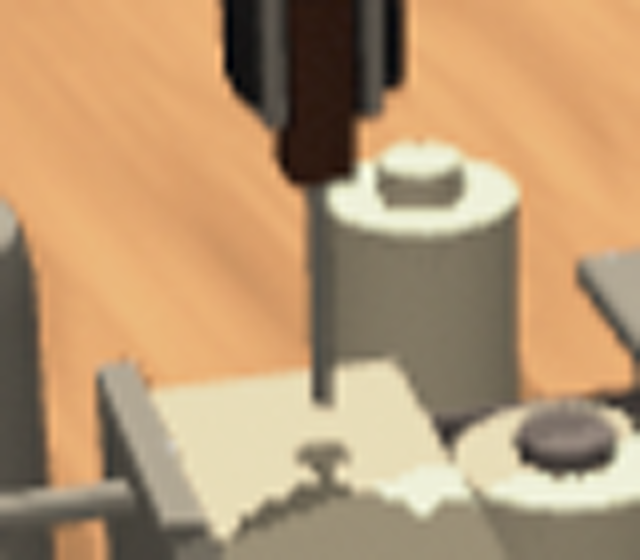

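The tip is at (291.3,205.4), directly above the hole at (291,211.5), so I insert now.

```bash

python3 -m creep '[{"hand":0,"dx":0,"dy":0,"dz":-0.6,"ax":0,"ay":0,"az":0},{"hand":0,"dx":0,"dy":0,"dz":-0.6,"ax":0,"ay":0,"az":0},{"hand":0,"dx":0,"dy":0,"dz":-0.4,"ax":0,"ay":0,"az":0},{"hand":0,"dx":0,"dy":0,"dz":0,"ax":0,"ay":0,"az":0}]'
python3 -m creep '[{"hand":0,"dx":0,"dy":0,"dz":-0.5,"ax":0,"ay":0,"az":0},{"hand":0,"dx":0,"dy":0,"dz":-0.5,"ax":0,"ay":0,"az":0},{"hand":0,"dx":0,"dy":0,"dz":-0.3,"ax":0,"ay":0,"az":0},{"hand":0,"dx":0,"dy":0,"dz":0,"ax":0,"ay":0,"az":0}]'

```

```text
time_s: 11.2
tool_pos: [0.5912, 0.1181, 0.1869]
eef_rot: [[0.114, 0.994, -0.002], [0.994, -0.114, -0.0], [-0.001, -0.002, -1.0]]
contact_force: [0.1, 0.5, -1.3]
width: 0.0176
gripper_force: 59.1
time_s: 11.53
tool_pos: [0.5914, 0.1181, 0.1743]
eef_rot: [[0.114, 0.994, -0.002], [0.994, -0.114, -0.0], [-0.001, -0.002, -1.0]]
contact_force: [-0.2, -0.1, -0.8]
width: 0.0172
gripper_force: 59.1
```

```bash

python3 -m creep '[{"hand":0,"dx":0,"dy":0,"dz":-0.3,"ax":0,"ay":0,"az":0},{"hand":0,"dx":0,"dy":0,"dz":-0.2,"ax":0,"ay":0,"az":0},{"hand":0,"dx":0,"dy":0,"dz":0,"ax":0,"ay":0,"az":0}]'
python3 -m creep '[{"hand":0,"dx":0,"dy":0,"dz":-0.2,"ax":0,"ay":0,"az":0},{"hand":0,"dx":0,"dy":0,"dz":0,"ax":0,"ay":0,"az":0}]'
python3 -m creep '[{"hand":0,"dx":0,"dy":0,"dz":-0.2,"ax":0,"ay":0,"az":0},{"hand":0,"dx":0,"dy":0,"dz":0,"ax":0,"ay":0,"az":0}]'

```

```text
time_s: 11.78
tool_pos: [0.5922, 0.1182, 0.1702]
eef_rot: [[0.114, 0.994, 0.0], [0.994, -0.114, 0.0], [0.0, 0.0, -1.0]]
contact_force: [-0.3, -0.2, 0.8]
width: 0.0168
gripper_force: 59.3
time_s: 11.95
tool_pos: [0.5923, 0.1182, 0.1685]
eef_rot: [[0.114, 0.994, 0.001], [0.994, -0.114, 0.0], [0.0, 0.001, -1.0]]
contact_force: [-0.3, -0.0, 1.8]
width: 0.0171
gripper_force: 59.5
time_s: 12.12
tool_pos: [0.5923, 0.1182, 0.1665]
eef_rot: [[0.114, 0.994, 0.001], [0.994, -0.114, 0.0], [0.0, 0.001, -1.0]]
contact_force: [-0.5, -0.8, 3.6]
width: 0.0174
gripper_force: 59.7
```

```bash

python3 -m creep '[{"hand":0,"dx":0,"dy":0,"dz":-0.2,"ax":0,"ay":0,"az":0},{"hand":0,"dx":0,"dy":0,"dz":0,"ax":0,"ay":0,"az":0}]'
python3 -m creep '[{"hand":0,"dx":0,"dy":0,"dz":-0.2,"ax":0,"ay":0,"az":0},{"hand":0,"dx":0,"dy":0,"dz":0,"ax":0,"ay":0,"az":0}]'
python3 -m creep '[{"hand":0,"dx":0,"dy":0,"dz":-0.1,"ax":0,"ay":0,"az":0},{"hand":0,"dx":0,"dy":0,"dz":0,"ax":0,"ay":0,"az":0}]'

```

```text
time_s: 12.28
tool_pos: [0.5923, 0.1183, 0.1646]
eef_rot: [[0.114, 0.994, 0.001], [0.994, -0.114, 0.0], [0.0, 0.001, -1.0]]
contact_force: [-0.5, -0.3, 4.6]
width: 0.0172
gripper_force: 59.8
time_s: 12.45
tool_pos: [0.5929, 0.1183, 0.1643]
eef_rot: [[0.114, 0.994, 0.003], [0.994, -0.114, 0.0], [0.001, 0.003, -1.0]]
contact_force: [-2.1, 0.4, 11.1]
width: 0.0171
gripper_force: 60.8
time_s: 12.62
tool_pos: [0.5934, 0.1183, 0.1642]
eef_rot: [[0.114, 0.993, 0.004], [0.993, -0.114, 0.0], [0.001, 0.004, -1.0]]
contact_force: [-2.7, -1.2, 13.4]
width: 0.0169
gripper_force: 61.4
```

```bash

python3 -m creep '[{"hand":0,"dx":-0.1,"dy":0,"dz":0.1,"ax":0,"ay":0,"az":0},{"hand":0,"dx":0,"dy":0,"dz":0,"ax":0,"ay":0,"az":0},{"hand":0,"dx":0,"dy":0,"dz":0,"ax":0,"ay":0,"az":0},{"hand":0,"dx":0,"dy":0,"dz":0,"ax":0,"ay":0,"az":0}]'
python3 - <<'E'
from h import *
snap("side","s5",(231,135,351,225),6)
a=cv2.imread("pics/raw_s3.png",0);b=cv2.imread("pics/raw_s5.png",0)
# tray front/handle region: shift between before and after insertion
x0,y0,x1,y1=240,205,275,245
print(cv2.phaseCorrelate(np.float32(a[y0:y1,x0:x1]),np.float32(b[y0:y1,x0:x1])))
print(np.abs(a[y0:y1,x0:x1].astype(int)-b[y0:y1,x0:x1]).mean())
s=get_state();print(s["tool_pos"],s["contact_force"],s["time_s"])
E
```

```text
time_s: 12.95
tool_pos: [0.593, 0.1182, 0.1644]
eef_rot: [[0.114, 0.993, 0.005], [0.993, -0.114, 0.0], [0.001, 0.005, -1.0]]
contact_force: [-0.3, 0.0, 9.7]
width: 0.0169
gripper_force: 60.5
((0.3570262621198985, 0.03145770962921546), 0.914948605828815)
7.479285714285714
[0.59298128 0.11821362 0.16438245] [-0.40191429 -0.92912595  9.13808901] 13.0
```

View pics/s5.png

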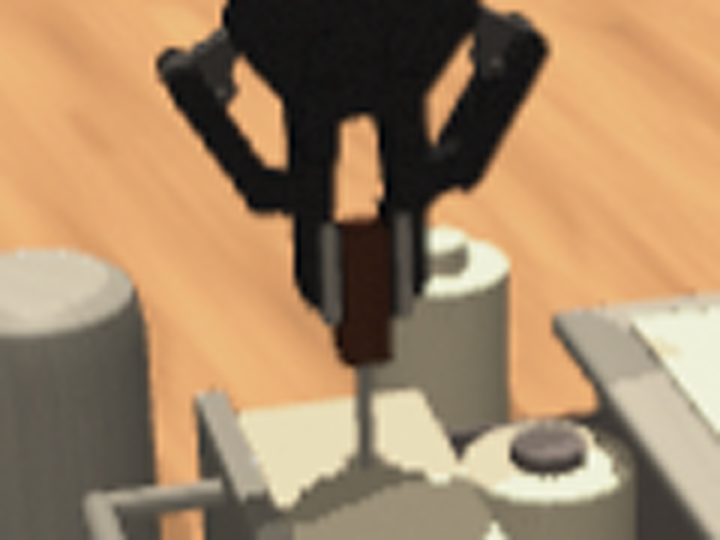

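The pin is gripped and its shaft is down in the hole. The button bottomed out with a steady 9 N, and the handle end at (246.8,218.3) against (246.4,218.4) before shows the tray has not moved.

```bash
python3 -c "
from workcell import *
print(close_job())"
```

```text
the job is handed in; nothing more can be done
None
```

I handed in the job with the tray pulled out to its stop and the gripped reset pin holding the button at the bottom of its travel with about 9 N; the canister, mug and spare filter were not touched, and no verdict was returned.

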